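# Load a test coupon under the spring clip of a specimen stage

### The arm

A 7-joint arm with a two-finger parallel gripper is mounted at the origin on a cart in front of the work surface, level with it; the furniture and walls round the work are solid. World frame = base frame: x ahead of the robot, y to its left, z up, the work surface at z = 0. Lengths are in m, angles in rad, forces in N, time in s.
With the tool pointing down it reaches from about 0.425 to 0.875 m from the base axis. Payload 8.4 kg.
Tool frame: the origin (TCP) lies midway between the tips of the shut fingers; the grasp point (between the pads) lies arm.grip_depth behind it (arm.grip_depth is the distance from the TCP to the grasp point, in m); z points along the fingers, y is the direction in which the jaws open and shut (so a half turn about z gives the same grasp; the last joint's range is limited). The gripper opens to 87 mm and grips with 3 to 60 N. Pads are 19 mm wide; open, the fingers measure 117 mm over their backs; the gripper's body (75 mm by 190 mm) begins 51 mm behind the grasp point.
Start: joints at [-1.267, 0.333, 0.04, 1.465, -0.013, 1.343, -0.059], TCP at [0.255, 0.598, 0.223] pointing down, gripper open.
Joint ranges: [-2.58, 2.58], [-0.38, 2.09], [-1.3, 1.39], [0.25, 2.4], [-1.5, 4.64], [0.08, 2.09], [-2.65, 2.65]. Speed limits (rad/s): [2.22, 2.22, 2.79, 2.79, 3.14, 3.14, 3.14].

### API

Orientations are given as a 3x3 rotation matrix whose columns are the frame's x, y, z axes.
In Python, from rig import arm, grab_frame, spot_in, regions_of gives the robot as it stands.
- The arm moves only by the tool drive_tool, never from a script. Its argument "series" is a list of rows, each a list of 3 entries, a list of its own where there are three numbers: the opening in per cent of the stroke, from 0 (shut) to 100 (fully open), then the shift along the tool's x, y, z in cm, then the turn, a rotation vector about the tool's x, y, z in rad. In form: [[jaw, [x, y, z], [ax, ay, az]], ...]. A call has 1 to 10 rows; each row shifts and turns the commanded pose from where the row before left it, along the tool's axes as they then stand; what a row does not reach is not made up. A row lasts 1/8 s, in which the tool goes at most 62.5 mm and 10.7 degrees, less where a joint would pass 70% of its speed; a pose out of reach is approached as far as the arm can. A call is refused whole if a number of a shift passes 6.25 or a number of a turn 0.188, either way. A call with a gripper value outside its range is refused whole. The fingers move at their own pace and stop on an object; the grip force is fixed at half the most. Time passes only in rows, so rows that do not move let the fingers close. It gives the time, the measured TCP pose, the force and the opening at its end, in the units of the state.
- arm.state(): the state, without advancing time (a new reading comes with each control period).
- grab_frame(name): name is "scene" or "side" or "wrist"; returns a dict with "pixels" (400x640x3 uint8, red, green, blue), "fx", "fy", "cx", "cy" (pixels), "D" ([k1, k2, p1, p2, k3] as OpenCV has them; the pictures are not rectified), "origin" and "attitude" of the camera in the world. Camera axes: x right, y up, looking along -z (the intrinsics and any distortion apply to the point x, -y, -z); pixel columns grow to the right and rows downward; lengths in m; the calibration is good to about 2 mm. A picture is of the moment at which its call begins. There is no depth.
- arm.sign_off(): hands the job in, once; it reports no verdict.
Trained networks look in the newest picture that a camera, given by its name, has taken for a name from the list of things; names that differ only in an ending like _2 or _b are one class to them, and where a whole thing is asked for, a point or a joint stands for the part that bears it (a point fixed in the world has none). Each returns a list of dicts, best first, with "p" (0 to 1); they miss things now and then, are a little off and sometimes report something else, mostly with a low value. They report only what shows in the picture. A call takes as long as a camera call. They do not tell look-alikes from the thing itself.
- spot_in(camera, name): "rect" ([left, top, right, bottom] in pixels, round what is visible of it).
- regions_of(camera, name): "mask" (400x640 bool, what is visible of it) and "rect" ([left, top, right, bottom] in pixels, round what is visible of it).
The state is a dict: "t": time; "q": joint angles; "qvel": joint speeds; "tau": joint torques, N m; "position": TCP position; "ee_rot": TCP orientation; "ft_force": force on the tool from outside, world axes, zero at the start; "wrist_torque": the same for the moment, N m; "grip_width": opening from 0.0 (shut) to 1.0 (fully open).
Only numpy, scipy, OpenCV 4.12 (cv2) and the standard library are available. Lean on these libraries where they do the work, as an engineer would, in place of code of your own. Each camera call takes 0.05 s, during which the arm holds its last target.

### The job

Load the loose steel test coupon into the specimen stage: with one fingertip hold the clip's long paddle down so that the spring clip stays open, and with the other fingertip push the coupon along the channel, under the raised clip, until its front end is fully home against the end stop. Then let the paddle up, so that the clip springs down onto the coupon and holds it. Nothing is to be pinched or lifted, and the petri dish, the vial and the weighing boat beside the stage are to be left where they are.

Things in the scene. Friction and masses are not known exactly. Their poses are not given: they have to be found in the camera images.
- stage: Specimen stage, fixed on the bench: aluminium plate 154 x 104 mm, top (the bed) 12 mm above the bench. Origin on the bench plane under the channel's centre line; x = loading direction, y left of it, z up. All stage x, y here are mm in this frame. Plate x -88..66, y -70..34. A 6 mm clip shaft runs along x at y -26, height 24, in 3 bearing blocks (y -32..-20, x -78, 7, 49, tops at 30).
- clip (a joint): Angle (rad) of the spring clip about its shaft: 0 = at rest, bars the coupon's way; grows as the paddle is pressed down; 0.22 = nose resting on the coupon; from 0.26 the coupon passes freely beneath; 0.38 = paddle fully down at its stop. A spring pulls it back to 0; at the paddle's middle it takes about 3.5 N at first, 7 N fully down. Paddle and clip finger are one rigid lever.
- paddle (a point): Middle of the upper face of the press paddle, a steel plate 90 mm long (along stage x), 30 mm wide, right of the channel. At rest it slopes up away from the shaft: this point 25 mm, outer edge 30 mm above the bench. Fully down it is level, upper face 15 mm above the bench (3 mm above the bed), over stage x -84..6, y -65..-35. A fingertip may slide along it while holding it down.
- clip_nose (a point): Lowest line of the clip finger's rounded nose, the part that clamps the coupon. The steel finger is 14 mm wide (stage x 28..42) and reaches over the channel from the right to y 0. At rest the nose is 5 mm above the bed; fully open about 14 mm.
- mouth (a point): Point on the bed on the channel's centre line, stage x 2, y 0: the coupon's rear end is here when it is home. The channel lies between two steel rails 6.5 mm high, inner faces at y -14 and +14 (28 mm apart), from x 12 to 52; from x 12 back to x -10 they flare outward as a lead-in.
- coupon: Loose steel test coupon, 50 x 25 x 10 mm, about 95 g, a small dark hole near its rear end. Origin at the centre of its underside, x along its length (front end, toward the clip, at +25 mm), z up. It starts on the bed just before the channel's mouth, roughly in line. Home, its origin is at stage x 27, y 0, z 12.
- stop_face (a point): Centre of the end stop's face, stage x 52, y 0, 17 mm above the bench; the steel stop is 37 mm wide and stands 12.5 mm above the bed.
- petri_dish: Bystander: pale clear round petri dish, 59 mm across, 14 mm high, on the bench left of the stage. Origin at the centre of its underside.
- vial_white: Bystander: small vial with a white cap, 25 mm across, 59 mm high, standing on the bench beyond the end stop. Origin at the centre of its underside.
- weigh_boat: Bystander: shallow white weighing boat, 67 x 90 x 18 mm, on the bench right of the stage, beyond the paddle. Origin at the centre of its underside.
Not all that is in view belongs to the job. Of the things that look like the coupon, the larger one is meant.

How it is judged:
By the outcome, as a careful person would: the job done as asked, in the order asked, and still so for the second after the job is handed in, with the robot touching nothing.
It also fails if it takes over 45 s, if anything falls off the work surface, if the arm or the gripper's body presses on something with over 40 N, if the wrist force passes 120 N, or if a joint passes its speed limit or range.

## Working session

There is one attempt and no reset: what is moved stays moved. The work goes in short steps, Python scripts to look and compute and a tool call to move; the robot and the scene stay as the last step left them, time stands still between calls to the robot, and variables do not carry over. Pictures are saved under pics/ and viewed, and the job is handed in when it is done.

Besides the shell and the picture viewer there is one more tool, called after "Emit:" by a JSON object that holds its "name" and its "arguments", one argument or row to a line. drive_tool: Moves the arm, as the interface text tells. Its arguments: {"type":"object","properties":{"series":{"type":"array","items":{"type":"array"}}},"required":["series"]}

```bash
ls; mkdir -p pics
python3 - <<'E'
from rig import arm, grab_frame, spot_in, regions_of
import cv2
for c in ("scene","side","wrist"):
    f=grab_frame(c); cv2.imwrite(f"pics/{c}0.png",f["pixels"][:,:,::-1])
    print(c,f["fx"],f["cx"],f["cy"],f["D"],f["origin"],f["attitude"])
    for n in ("coupon","stage","paddle","clip_nose","petri_dish","vial_white","weigh_boat","stop_face"):
        try: print(n,[([round(x) for x in r["rect"]],round(r["p"],2)) for r in spot_in(c,n)][:3])
        except Exception as e: print(n,e)
print(arm.state(), arm.grip_depth)
E
```

```text
pics
scene 490.39961616780425 317.0300686823937 200.49709107919386 [-0.06618444  0.          0.          0.          0.        ] [-0.02161225 -0.14961128  0.47445547] [[ 0.57885392  0.41766893 -0.70034335]
 [-0.81539498  0.30458092 -0.49230223]
 [ 0.00769187  0.85602753  0.51687301]]
coupon [([301, 224, 326, 245], 0.54), ([376, 292, 405, 305], 0.53)]
stage [([298, 202, 365, 263], 0.72)]
paddle [([313, 202, 361, 252], 0.8)]
clip_nose [([316, 203, 359, 250], 0.85)]
petri_dish [([238, 224, 269, 247], 0.56), ([294, 200, 365, 261], 0.41)]
vial_white [([314, 168, 328, 201], 0.93)]
weigh_boat [([382, 236, 443, 267], 0.89)]
stop_face [([297, 203, 361, 262], 0.92), ([314, 204, 361, 251], 0.4)]
side 431.58611796531204 328.3131200064246 199.35574909874927 [-0.00025303  0.          0.          0.          0.        ] [0.48846424 1.03255917 0.59779774] [[-0.99474627  0.06772701 -0.07676535]
 [-0.10155387 -0.55828335  0.82341151]
 [ 0.01291038  0.82688134  0.56222821]]
coupon [([368, 178, 379, 190], 0.65), ([340, 206, 366, 223], 0.45)]
stage [([301, 190, 376, 240], 0.73)]
paddle [([314, 190, 361, 
[... 840 characters left out ...]
, 'qvel': array([-1.32123761e-03,  1.40573988e-04,  1.22126369e-03,  2.24645475e-04,
        9.91525375e-05, -1.70405043e-03,  7.73439694e-04]), 'tau': array([ 2.39419760e-04, -6.56122828e+01,  1.33279078e+00, -4.04052293e+01,
       -5.99624030e-02,  3.52180260e-02,  3.82768633e-05]), 'position': array([0.25477009, 0.59793419, 0.22251662]), 'ee_rot': array([[-9.19958045e-01,  3.92016826e-01, -6.74982752e-05],
       [ 3.92016831e-01,  9.19958041e-01, -8.66074876e-05],
       [ 2.81439886e-05, -1.06135715e-04, -9.99999994e-01]]), 'ft_force': array([ 0.69371932, -0.06306763,  0.30959018]), 'wrist_torque': array([ 0.05471638, -0.03318666, -0.01754597]), 'grip_width': 0.9961075306852627} 0.0187
```

Run:
```python
import cv2
a=cv2.imread("pics/scene0.png")[160:310,220:460]; cv2.imwrite("pics/scene0c.png",cv2.resize(a,None,fx=3.3,fy=3.3,interpolation=cv2.INTER_CUBIC))
a=cv2.imread("pics/side0.png")[160:265,270:400]; cv2.imwrite("pics/side0c.png",cv2.resize(a,None,fx=5.5,fy=5.5,interpolation=cv2.INTER_CUBIC))
```

```text
(no output)
```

View pics/scene0c.png

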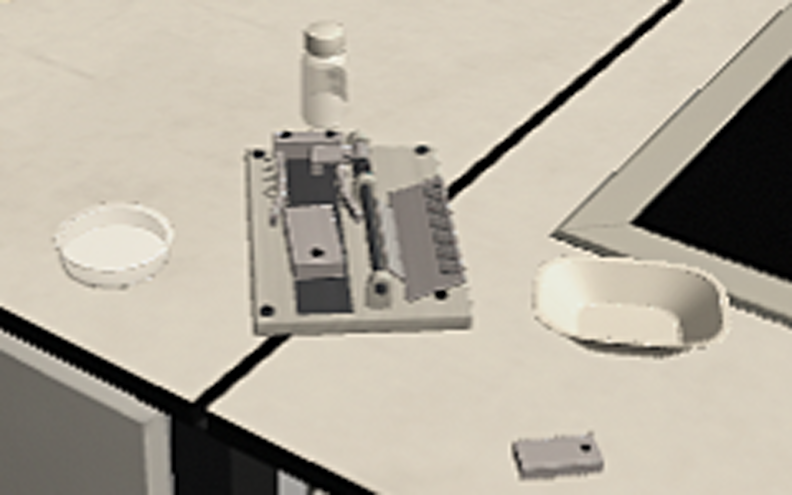

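View pics/side0c.png

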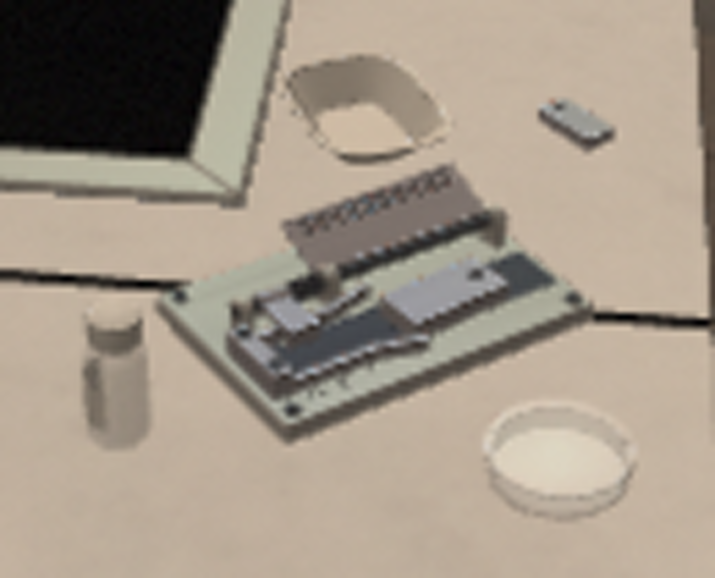

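View pics/scene0.png

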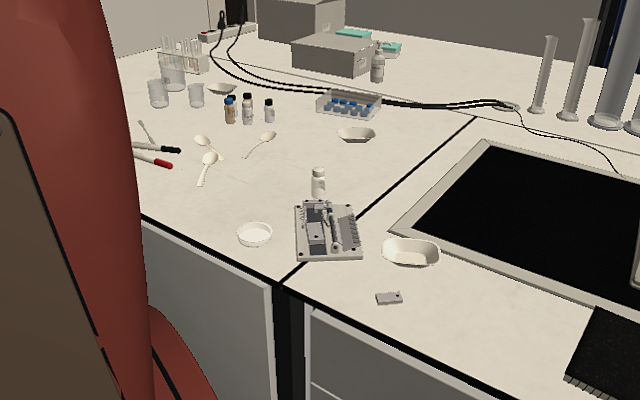

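```bash
cat > h.py <<'E'
import numpy as np, cv2, json
from scipy.optimize import least_squares
def cam(f): 
    K=np.array([[f["fx"],0,f["cx"]],[0,f["fy"],f["cy"]],[0,0,1.]])
    A=np.array(f["attitude"]); R=np.diag([1,-1,-1.])@A.T; o=np.array(f["origin"])
    return dict(K=K,D=np.array(f["D"]),R=R,t=-R@o,o=o)
def proj(c,P):
    return cv2.projectPoints(np.array(P,float).reshape(-1,1,3),cv2.Rodrigues(c["R"])[0],c["t"],c["K"],c["D"])[0].reshape(-1,2)
def onplane(c,uv,z):
    u=cv2.undistortPoints(np.array(uv,float).reshape(-1,1,2),c["K"],c["D"]).reshape(-1,2)
    d=np.c_[u,np.ones(len(u))]@c["R"]
    return c["o"]+d*((z-c["o"][2])/d[:,2])[:,None]
def st2w(s,P):
    P=np.array(P,float).reshape(-1,3)/1000; c,n=np.cos(s[2]),np.sin(s[2])
    return np.c_[s[0]+c*P[:,0]-n*P[:,1],s[1]+n*P[:,0]+c*P[:,1],P[:,2]]
def w2st(s,W):
    W=np.array(W,float).reshape(-1,3); c,n=np.cos(s[2]),np.sin(s[2]); d=W[:,:2]-s[:2]
    return np.c_[c*d[:,0]+n*d[:,1],-n*d[:,0]+c*d[:,1],W[:,2]]*1000
E
python3 - <<'E'
from h import *
from rig import grab_frame
cs={c:cam(grab_frame(c)) for c in ("scene","side")}
C={"nl":(-88,34,12),"nr":(-88,-70,12),"fl":(66,34,12),"fr":(66,-70,12)}
ob=[("scene","fl",(246/3.3+220,150/3.3+160)),("scene","fr",(437/3.3+220,143/3.3+160)),("scene","nr",(470/3.3+220,320/3.3+160)),("scene","nl",(253/3.3+220,325/3.3+160)),
("side","fl",(288/5.5+270,430/5.5+160)),("side","nl",(592/5.5+270,305/5.5+160)),("side","fr",(158/5.5+270,292/5.5+160))]
def res(s): return np.concatenate([proj(cs[c],st2w(s,C[k]))[0]-uv for c,k,uv in ob])
for c in cs: print(c,[np.round(onplane(cs[c],uv,.012)[0],4) for cc,k,uv in ob if cc==c])
w=onplane(cs["scene"],[o[2] for o in ob[:4]],.012); d=w[0]-w[3]
r=least_squares(res,[*w.mean(0)[:2],np.arctan2(d[1],d[0])]); print(r.x,np.round(r.fun.reshape(-1,2),1))
E
```

```text
scene [array([0.5672, 0.3135, 0.012 ]), array([0.6346, 0.2334, 0.012 ]), array([0.5093, 0.1374, 0.012 ]), array([0.4471, 0.2169, 0.012 ])]
side [array([0.5661, 0.3226, 0.012 ]), array([0.4494, 0.2263, 0.012 ]), array([0.6304, 0.2388, 0.012 ])]
[0.53728892 0.24754261 0.67255786] [[-0.6 -0.4]
 [-0.9  0.4]
 [ 0.6 -1. ]
 [-1.2 -0.6]
 [-0.4 -2.2]
 [ 1.  -1.7]
 [-0.6 -1.3]]
```

Emit:
{"name": "drive_tool", "arguments": {
  "series": [
    [100,[-3.9,-2.54,0],[0,0,0]],
    [100,[-3.9,-2.54,0],[0,0,0]],
    [100,[-3.9,-2.54,0],[0,0,0]],
    [100,[-3.9,-2.54,0],[0,0,0]],
    [100,[-3.9,-2.54,0],[0,0,0]],
    [100,[-3.9,-2.54,0],[0,0,0]],
    [100,[-3.9,-2.54,0],[0,0,0]],
    [100,[-3.9,-2.54,0],[0,0,0]],
    [100,[-3.9,-2.54,0],[0,0,0]],
    [100,[-3.9,-2.54,0],[0,0,0]]
  ]
}}

```text
t: 2.7
position: [0.5147, 0.2101, 0.2228]
ee_rot: [[-0.92, 0.392, 0.0], [0.392, 0.92, 0.0], [-0.0, 0.001, -1.0]]
ft_force: [0.4, 1.3, -0.1]
grip_width: 0.997
```

Emit:
{"name": "drive_tool", "arguments": {
  "series": [
    [100,[0,0,0],[0,0,0.18]],
    [100,[0,0,0],[0,0,0.18]],
    [100,[0,0,0],[0,0,0.18]],
    [100,[0,0,0],[0,0,0.18]],
    [100,[0,0,0],[0,0,0.18]],
    [100,[0,0,0],[0,0,0.18]],
    [100,[0,0,0],[0,0,0.18]],
    [100,[0,0,0],[0,0,0.18]],
    [100,[0,0,0],[0,0,0.18]],
    [100,[0,0,0],[0,0,0.18]]
  ]
}}

```text
t: 3.95
position: [0.514, 0.2114, 0.2227]
ee_rot: [[0.596, 0.803, 0.0], [0.803, -0.596, 0.0], [0.0, -0.0, -1.0]]
ft_force: [-0.3, 0.8, 0.5]
grip_width: 1.003
```

Emit:
{"name": "drive_tool", "arguments": {
  "series": [
    [100,[0,0,0],[0,0,0.18]],
    [100,[0,0,0],[0,0,0.088]],
    [100,[0,0,0],[0,0,0]],
    [100,[0,0,0],[0,0,0]]
  ]
}}

```text
t: 4.45
position: [0.514, 0.2114, 0.2226]
ee_rot: [[0.782, 0.623, 0.0], [0.623, -0.782, 0.0], [0.0, -0.0, -1.0]]
ft_force: [0.7, 0.3, 0.7]
grip_width: 1.0
```

Run:
```python
from rig import arm, grab_frame
import cv2
s=arm.state(); print(s["t"],s["q"],s["position"],s["ee_rot"],s["ft_force"])
f=grab_frame("wrist"); cv2.imwrite("pics/w1.png",f["pixels"][:,:,::-1])
import pickle; pickle.dump(f,open("w1.pkl","wb"))
```

```text
4.45 [-0.90898437  0.14329681  0.48901721  1.7189679  -0.06982075  1.29650026
 -1.30318421] [0.51398761 0.2114497  0.22260155] [[ 7.82015568e-01  6.23258895e-01  3.30979687e-05]
 [ 6.23258890e-01 -7.82015567e-01  9.32817485e-05]
 [ 8.40218062e-05 -5.23191764e-05 -9.99999995e-01]] [0.70308275 0.34370108 0.67056836]
```

View pics/w1.png

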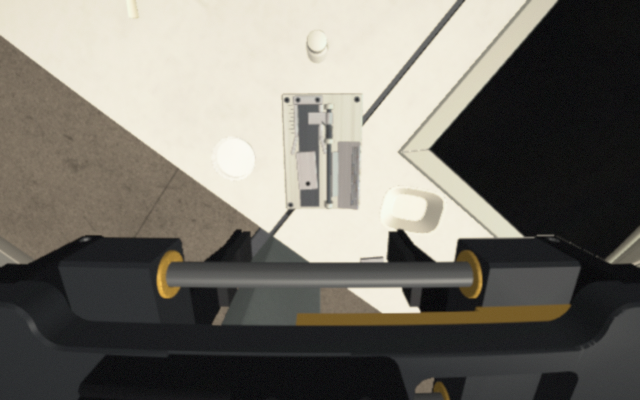

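Emit:
{"name": "drive_tool", "arguments": {
  "series": [
    [100,[-2,0,4],[0,0,0]],
    [100,[-2,0,4],[0,0,0]],
    [100,[0,0,0],[0,0,0]],
    [100,[0,0,0],[0,0,0]]
  ]
}}

```text
t: 5.0
position: [0.4839, 0.1874, 0.1442]
ee_rot: [[0.783, 0.622, 0.002], [0.622, -0.783, 0.001], [0.002, 0.0, -1.0]]
ft_force: [1.0, -0.1, 1.3]
grip_width: 1.001
```

Run:
```python
from rig import arm, grab_frame, regions_of
import cv2
s=arm.state(); print(s["t"],s["position"])
f=grab_frame("wrist"); cv2.imwrite("pics/w2.png",f["pixels"][:,:,::-1])
import pickle; pickle.dump(f,open("w2.pkl","wb"))
for r in regions_of("wrist","coupon"): print(r["rect"],r["p"])
a=f["pixels"][90:260,240:420,::-1]; cv2.imwrite("pics/w2c.png",cv2.resize(a,None,fx=3.5,fy=3.5,interpolation=cv2.INTER_CUBIC))
```

```text
5.0 [0.48394207 0.18735899 0.14417075]
[289.6, 123.3, 317.6, 170.3] 0.83
```

View pics/w2.png

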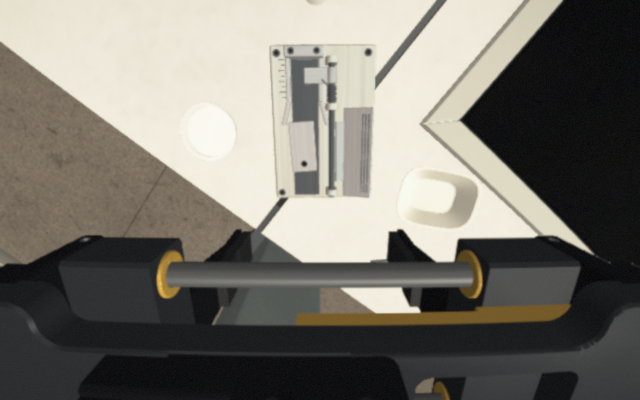

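View pics/w2c.png

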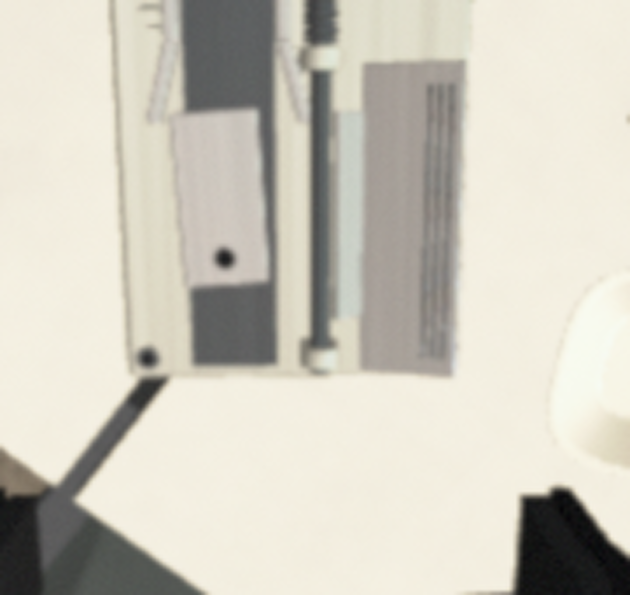

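Run:
```python
import cv2
im=cv2.imread("pics/w2.png")
a=im[36:106,262:392]; cv2.imwrite("pics/w2d.png",cv2.resize(a,None,fx=6,fy=6,interpolation=cv2.INTER_CUBIC))
a=im[105:205,265:385]; cv2.imwrite("pics/w2e.png",cv2.resize(a,None,fx=6,fy=6,interpolation=cv2.INTER_CUBIC))
```

```text
(no output)
```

View pics/w2d.png

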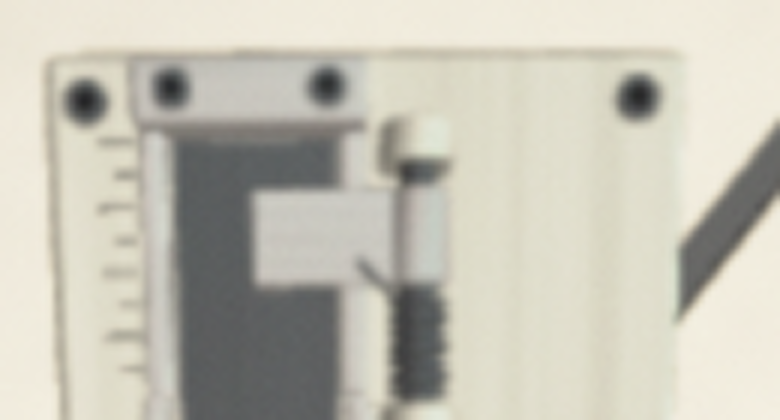

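View pics/w2e.png

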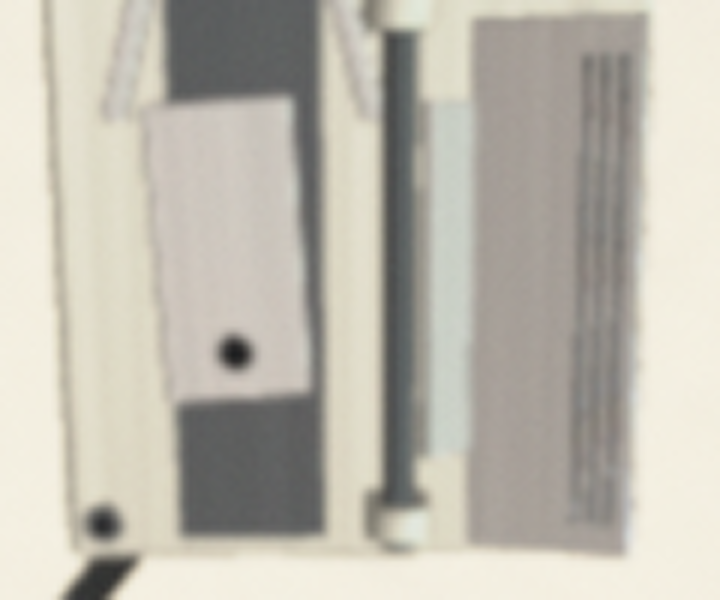

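```bash
cat > m.py <<'E'
from h import *
import pickle
f=pickle.load(open("w2.pkl","rb")); c=cam(f)
ob={(66,34,12):(270,46.3),(66,-70,12):(375.7,45.2),(-88,34,12):(277.5,196.7)}
uv=np.array(list(ob.values())); P=list(ob)
print(np.round(onplane(c,uv,.012),4))
def res(s): return (proj(c,st2w(s,P))-uv).ravel()
r=least_squares(res,[.537,.2475,.67]); s=r.x; print(s,np.round(r.fun,2))
q=np.array([(145,103),(292,95),(308,392),(172,404),(235,352)])/6+[265,105]
t=w2st(s,onplane(c,q,.022)); print(np.round(t,1))
# checks: stop face bottom, paddle corners, coupon angle
chk={"paddle outer near":(-84,-64,30),"paddle outer far":(6,-64,30),"block-78":(-78,-26,30),"noseLtip":(28,0,27),"stopL":(52,18.5,24.5),"dark strip end":(-84,0,12)}
for k,v in chk.items(): print(k,np.round(proj(c,st2w(s,v))[0],1))
E
python3 m.py
```

```text
[[0.5704 0.3151 0.012 ]
 [0.6347 0.2359 0.012 ]
 [0.4536 0.2202 0.012 ]]
[0.54071812 0.24819095 0.68064069] [-0.72 -0.91  1.33 -0.81 -0.69  2.34]
[[ -6.4  16.3  22. ]
 [ -5.4  -8.   22. ]
 [-54.8 -10.   22. ]
 [-56.7  13.5  22. ]
 [-47.8   2.4  22. ]]
paddle outer near [368.7 199.1]
paddle outer far [372.2 108. ]
block-78 [332.1 193.8]
noseLtip [304.6  84.4]
stopL [284.3  57.8]
dark strip end [307.6 195.2]
```

```bash
cat > m2.py <<'E'
from h import *
import pickle
f=pickle.load(open("w2.pkl","rb")); c0=cam(f)
d=lambda x,y:(262+x/6,36+y/6); e=lambda x,y:(265+x/6,105+y/6)
ob=[((66,34,12),d(48,62)),((66,-70,12),d(682,55)),((-88,34,12),e(75,550)),((52,18.5,24.5),d(138,122)),((52,18.5,12),d(142,137)),((-84,-64,30),e(625,553)),((6,-64,30),e(648,12))]
P=[o[0] for o in ob]; uv=np.array([o[1] for o in ob])
def cm(p):
    R=cv2.Rodrigues(p[3:6])[0]@c0["R"]; o=c0["o"]+p[:3]
    return dict(K=c0["K"],D=c0["D"],R=R,t=-R@o,o=o)
def res(p): return np.r_[(proj(cm(p[3:]),st2w(p[:3],P))-uv).ravel()/0.7,p[3:6]/.002,p[6:9]/.005]
r=least_squares(res,[.537,.2475,.67]+[0]*6,x_scale=[.01,.01,.1]+[.002]*3+[.005]*3); s=r.x[:3]; c=cm(r.x[3:]); print(np.round(r.x,4)); print(np.round((proj(c,st2w(s,P))-uv),1))
q=np.array([e(145,103),e(292,95),e(308,392),e(172,404),e(235,352)])
print(np.round(w2st(s,onplane(c,q,.022)),1))
E
python3 m2.py
```

```text
[ 5.425e-01  2.486e-01  6.820e-01  0.000e+00  0.000e+00  2.800e-03
 -1.800e-03 -1.800e-03 -5.000e-04]
[[-0.1 -1.4]
 [ 1.  -1.3]
 [-0.   0.8]
 [-0.1  0.9]
 [ 0.7  1.2]
 [-0.4  0.1]
 [-1.  -0.2]]
[[ -7.5  16.9  22. ]
 [ -6.5  -7.6  22. ]
 [-56.5  -9.6  22. ]
 [-58.3  14.1  22. ]
 [-49.3   2.9  22. ]]
```

Run:
```python
from h import *
from rig import arm
s=np.array([.5418,.2485,.6815]); st=arm.state(); print(st["position"],st["ee_rot"])
print(w2st(s,st["position"]), st2w(s,(-73,-24.5,45)))
R=st["ee_rot"]; print((R.T@(st2w(s,(-73,-24.5,45))[0]-st["position"]))*100, np.arctan2(R[1,0],R[0,0])-s[2])
```

```text
[0.48430135 0.18756053 0.14441844] [[ 7.82986476e-01  6.22032656e-01  2.74827570e-03]
 [ 6.22031023e-01 -7.82991126e-01  1.51753253e-03]
 [ 3.09583027e-03  5.21305300e-04 -9.99995072e-01]]
[[-83.04445199 -11.10556371 144.418439  ]] [[0.5005401  0.18348561 0.045     ]]
[0.98722169 1.32398268 9.94563938] -0.01016223013934714
```

Emit:
{"name": "drive_tool", "arguments": {
  "series": [
    [41,[0.5,0.7,3.0],[0,0,-0.01]],
    [41,[0.5,0.6,3.0],[0,0,0]],
    [41,[0,0,2.0],[0,0,0]],
    [41,[0,0,1.0],[0,0,0]],
    [41,[0,0,0],[0,0,0]],
    [41,[0,0,0],[0,0,0]]
  ]
}}

```text
t: 5.85
position: [0.4994, 0.1831, 0.0537]
ee_rot: [[0.777, 0.63, 0.001], [0.63, -0.777, 0.001], [0.002, 0.0, -1.0]]
ft_force: [0.1, -0.9, 0.6]
grip_width: 0.438
```

```bash
cat > look.py <<'E'
import sys
from h import *
from rig import arm, grab_frame
import pickle
n=sys.argv[1]; s=np.array([.5418,.2485,.6815]); st=arm.state()
print("t",st["t"],"stage",np.round(w2st(s,st["position"]),2),"yawerr",round(np.arctan2(st["ee_rot"][1,0],st["ee_rot"][0,0])-s[2],4),"grip",st["grip_width"],"F",np.round(st["ft_force"],1))
for c,(x0,x1,y0,y1,k) in {"wrist":(170,470,0,400,2 if False else 1.5),"side":(270,400,160,265,5),"scene":(280,400,170,290,5)}.items():
    if c not in sys.argv[2:]: continue
    f=grab_frame(c); pickle.dump(f,open(f"{n}_{c}.pkl","wb"))
    cv2.imwrite(f"pics/{n}_{c}.png",cv2.resize(f["pixels"][y0:y1,x0:x1,::-1],None,fx=k,fy=k,interpolation=cv2.INTER_CUBIC))
E
python3 look.py a wrist side scene
```

```text
t 5.85 stage [[-74.14 -24.08  53.66]] yawerr -0.0005 grip 0.4383511985434325 F [ 0.1 -0.9  0.6]
```

View pics/a_wrist.png

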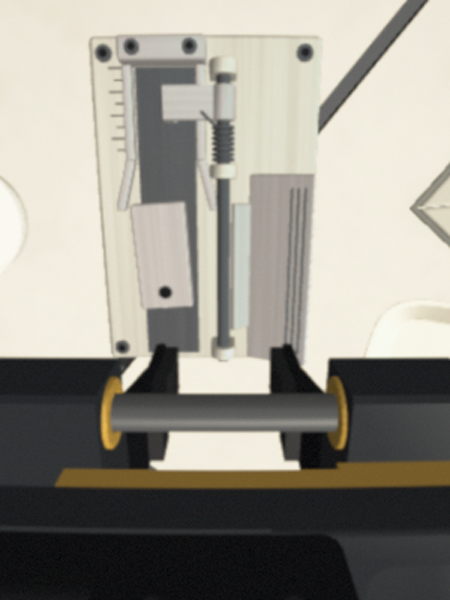

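View pics/a_side.png

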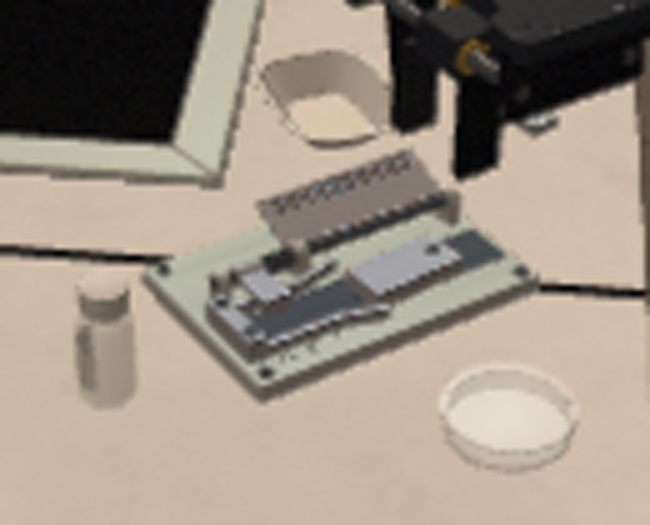

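View pics/a_scene.png

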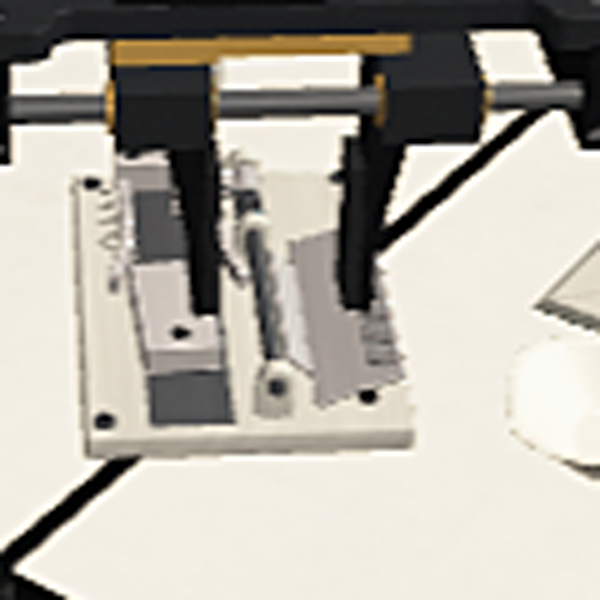

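```bash
python3 - <<'E'
from h import *
import pickle
s=np.array([.5418,.2485,.6815])
for n,(x0,y0,k) in {"wrist":(170,0,1.5),"side":(270,160,5),"scene":(280,170,5)}.items():
    c=cam(pickle.load(open(f"a_{n}.pkl","rb")))
    for x in (-83.6,-64.6):
      print(n,x,np.round((proj(c,st2w(s,[(x,-24.1+w,53.7) for w in (26,19,-19,-26)]))-[x0,y0])*k,0).tolist())
    print(np.round((proj(c,st2w(s,[(66,34,12),(66,-70,12),(-88,34,12),(-56.5,-9.6,22),(-58.3,14.1,22)]))-[x0,y0])*k,0).tolist())
E
python3 - <<'E'
import cv2
im=cv2.imread("pics/a_wrist.png")[320:480,80:380]; cv2.imwrite("pics/a_w2.png",cv2.resize(im,None,fx=2.5,fy=2.5))
E
```

```text
wrist -83.6 [[162.0, 389.0], [178.0, 389.0], [266.0, 388.0], [282.0, 388.0]]
wrist -64.6 [[160.0, 348.0], [176.0, 348.0], [267.0, 348.0], [283.0, 348.0]]
[[89.0, 34.0], [326.0, 34.0], [113.0, 359.0], [192.0, 307.0], [144.0, 311.0]]
side -83.6 [[488.0, 163.0], [479.0, 156.0], [430.0, 119.0], [422.0, 112.0]]
side -64.6 [[455.0, 175.0], [446.0, 168.0], [398.0, 130.0], [389.0, 124.0]]
[[251.0, 381.0], [130.0, 261.0], [533.0, 268.0], [423.0, 225.0], [456.0, 249.0]]
scene -83.6 [[191.0, 308.0], [214.0, 308.0], [340.0, 304.0], [363.0, 303.0]]
scene -64.6 [[187.0, 273.0], [210.0, 272.0], [333.0, 269.0], [355.0, 268.0]]
[[74.0, 169.0], [360.0, 162.0], [86.0, 431.0], [221.0, 341.0], [146.0, 346.0]]
```

View pics/a_w2.png

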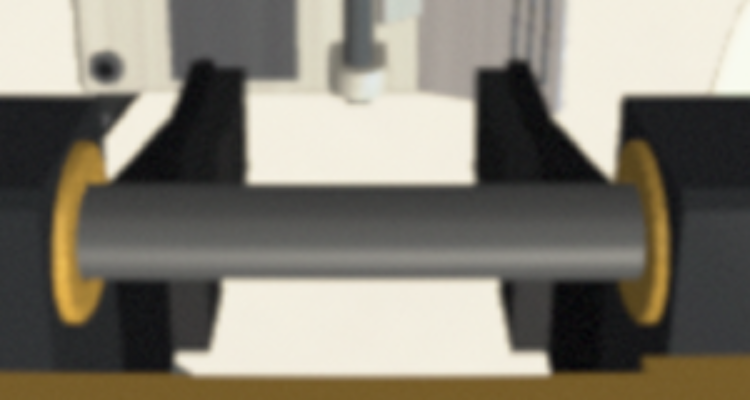

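Emit:
{"name": "drive_tool", "arguments": {
  "series": [
    [50,[0.15,0.1,1.0],[0,0,0]],
    [50,[0,0,1.0],[0,0,0]],
    [50,[0,0,0.5],[0,0,0]],
    [50,[0,0,0.5],[0,0,0]],
    [50,[0,0,0.2],[0,0,0]],
    [50,[0,0,0],[0,0,0]]
  ]
}}

```text
t: 6.75
position: [0.5, 0.1827, 0.0205]
ee_rot: [[0.777, 0.629, -0.001], [0.629, -0.777, -0.0], [-0.001, -0.0, -1.0]]
ft_force: [-3.5, -0.9, 4.9]
grip_width: 0.499
```

```bash
python3 look.py b wrist side scene
```

```text
t 6.75 stage [[-73.93 -24.79  20.49]] yawerr -0.0009 grip 0.4992121203160738 F [-3.5 -0.9  4.9]
```

View pics/b_wrist.png

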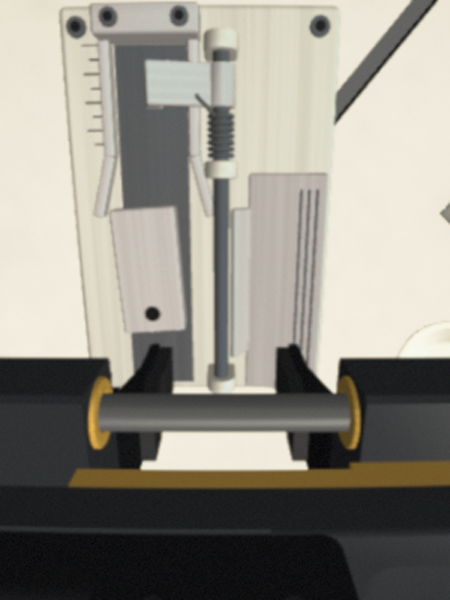

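View pics/b_side.png

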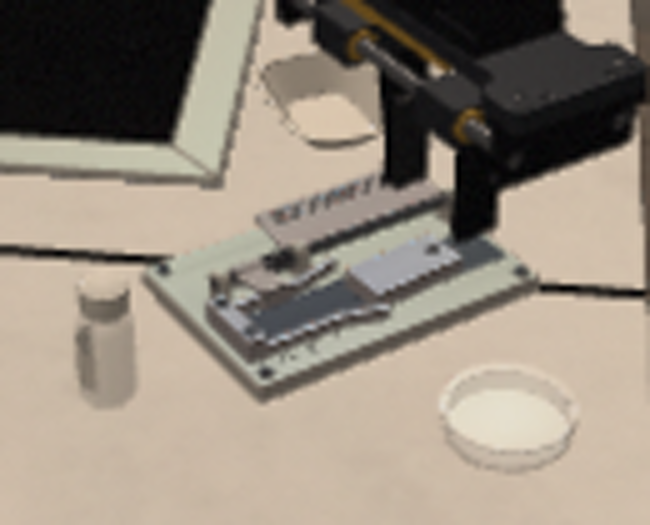

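View pics/b_scene.png

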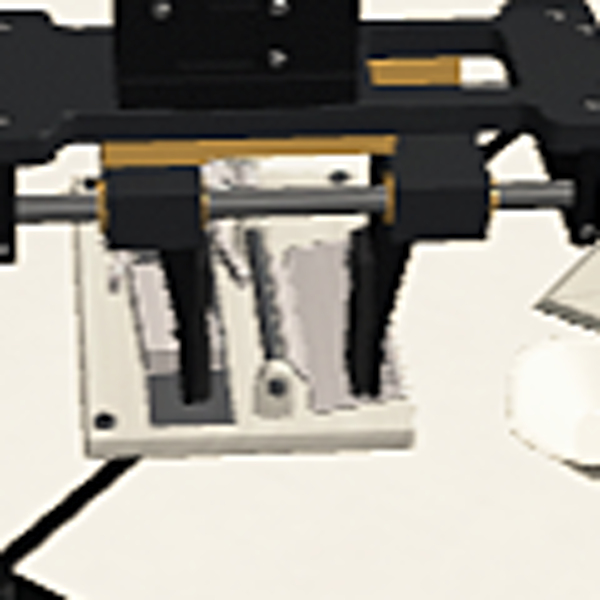

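Emit:
{"name": "drive_tool", "arguments": {
  "series": [
    [50,[0,0,0.2],[0,0,0]],
    [50,[0,0,0.2],[0,0,0]],
    [50,[0,0,0.08],[0,0,0]],
    [50,[0,0,0],[0,0,0]],
    [50,[0,0,0],[0,0,0]]
  ]
}}

```text
t: 7.52
position: [0.5001, 0.1834, 0.0161]
ee_rot: [[0.777, 0.63, -0.0], [0.63, -0.777, 0.001], [0.0, -0.001, -1.0]]
ft_force: [-5.9, 1.1, 7.6]
grip_width: 0.501
```

```bash
python3 look.py c wrist side
```

```text
t 7.525 stage [[-73.39 -24.24  16.08]] yawerr -0.0002 grip 0.5007293938451849 F [-5.9  1.1  7.6]
```

View pics/c_wrist.png

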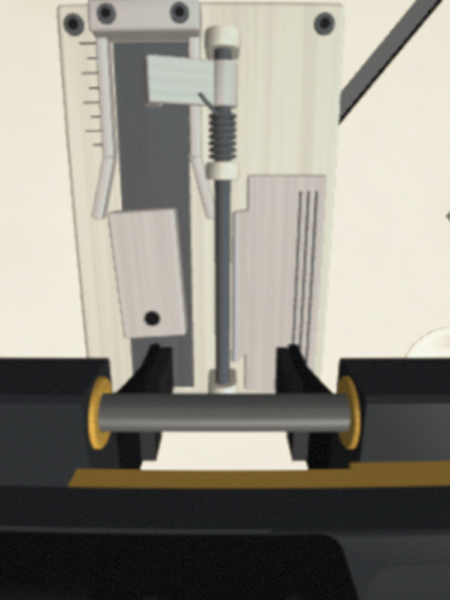

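View pics/c_side.png

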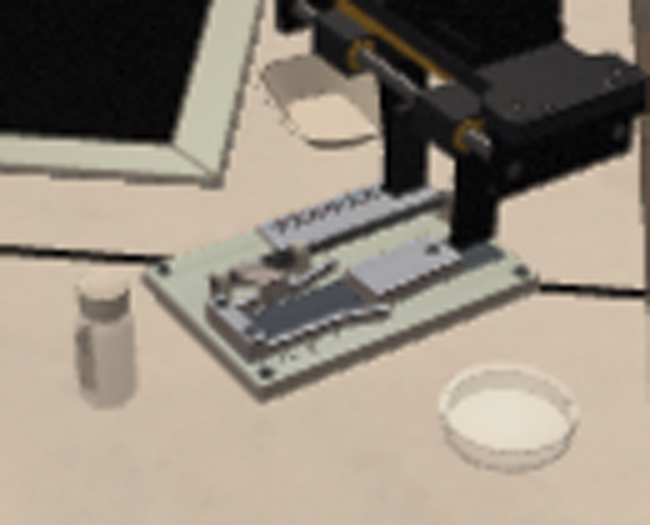

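Emit:
{"name": "drive_tool", "arguments": {
  "series": [
    [50,[0.4,0,0],[0,0,0]],
    [50,[0.4,0,0],[0,0,0]],
    [50,[0.4,0,0],[0,0,0]],
    [50,[0.4,0,0],[0,0,0]],
    [50,[0.4,0,0],[0,0,0]],
    [50,[0.4,0,0],[0,0,0]],
    [50,[0.4,0,0],[0,0,0]],
    [50,[0,0,0],[0,0,0]]
  ]
}}

```text
t: 8.62
position: [0.5228, 0.2, 0.0161]
ee_rot: [[0.777, 0.629, 0.001], [0.629, -0.777, -0.0], [0.0, 0.001, -1.0]]
ft_force: [-2.9, -2.6, 6.6]
grip_width: 0.5
```

```bash
python3 look.py d wrist side scene
```

```text
t 8.625 stage [[-45.3  -25.75  16.13]] yawerr -0.0011 grip 0.5002042981367538 F [-2.9 -2.6  6.6]
```

View pics/d_wrist.png

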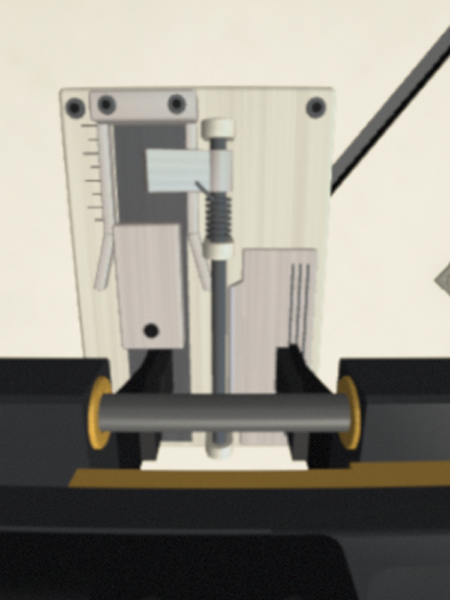

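View pics/d_side.png

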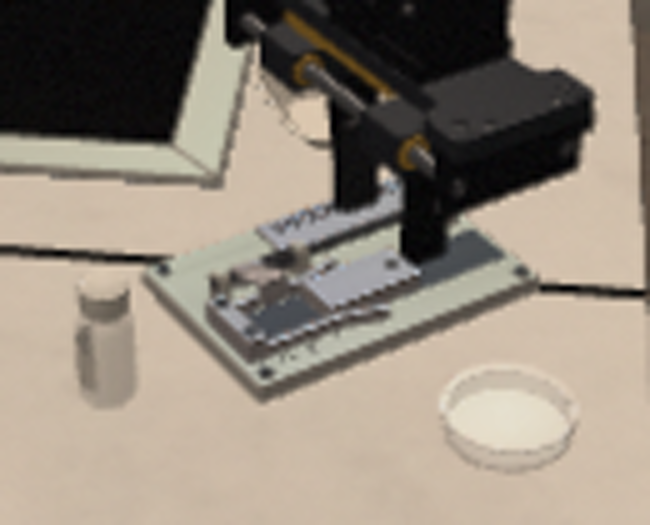

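Emit:
{"name": "drive_tool", "arguments": {
  "series": [
    [50,[0.4,0,0],[0,0,0]],
    [50,[0.4,0,0],[0,0,0]],
    [50,[0.4,0,0],[0,0,0]],
    [50,[0.4,0,0],[0,0,0]],
    [50,[0.4,0,0],[0,0,0]],
    [50,[0.4,0,0],[0,0,0]],
    [50,[0.4,0,0],[0,0,0]],
    [50,[0,0,0],[0,0,0]]
  ]
}}

```text
t: 9.78
position: [0.5446, 0.2176, 0.0161]
ee_rot: [[0.777, 0.629, 0.001], [0.629, -0.777, -0.0], [0.0, 0.001, -1.0]]
ft_force: [-2.3, -2.3, 6.3]
grip_width: 0.502
```

```bash
python3 look.py e wrist side
```

```text
t 9.775 stage [[-17.3  -25.77  16.12]] yawerr -0.0011 grip 0.5017795006051791 F [-2.3 -2.3  6.3]
```

View pics/e_wrist.png

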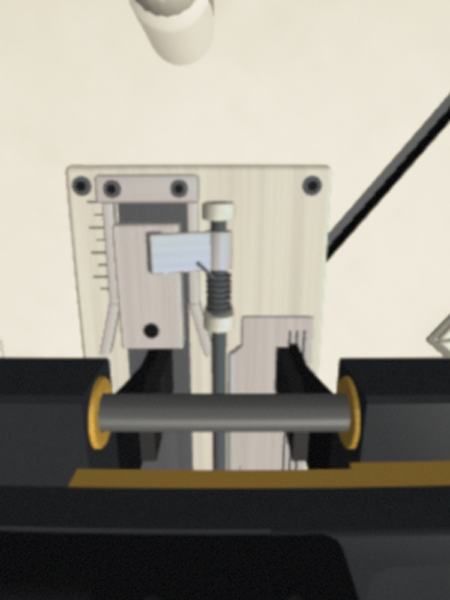

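View pics/e_side.png

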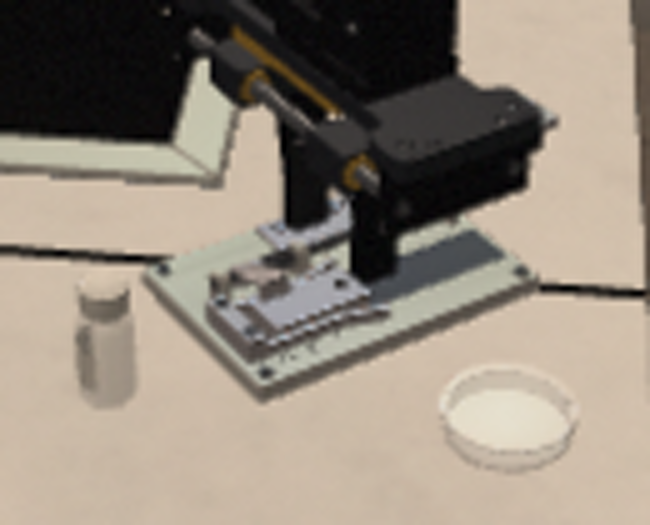

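Emit:
{"name": "drive_tool", "arguments": {
  "series": [
    [50,[0.3,0,0],[0,0,0]],
    [50,[0.2,0,0],[0,0,0]],
    [50,[0.1,0,0],[0,0,0]],
    [50,[0,0,0],[0,0,0]]
  ]
}}

```text
t: 10.38
position: [0.5489, 0.221, 0.0161]
ee_rot: [[0.777, 0.629, 0.0], [0.629, -0.777, -0.001], [-0.0, 0.001, -1.0]]
ft_force: [-3.3, -3.9, 7.3]
grip_width: 0.507
```

Emit:
{"name": "drive_tool", "arguments": {
  "series": [
    [50,[0.1,0,0],[0,0,0]],
    [50,[0,0,0],[0,0,0]]
  ]
}}

```text
t: 10.62
position: [0.5496, 0.2216, 0.0161]
ee_rot: [[0.777, 0.629, 0.0], [0.629, -0.777, -0.001], [-0.0, 0.001, -1.0]]
ft_force: [-3.9, -3.8, 7.0]
grip_width: 0.497
```

Emit:
{"name": "drive_tool", "arguments": {
  "series": [
    [50,[0.1,0,0],[0,0,0]],
    [50,[0,0,0],[0,0,0]]
  ]
}}

```text
t: 10.88
position: [0.5504, 0.2222, 0.0161]
ee_rot: [[0.777, 0.629, 0.0], [0.629, -0.777, -0.001], [-0.0, 0.001, -1.0]]
ft_force: [-3.9, -2.8, 7.2]
grip_width: 0.5
```

```bash
python3 look.py f wrist side
python3 - <<'E'
import cv2
im=cv2.imread("pics/f_wrist.png")[170:400,60:340]; cv2.imwrite("pics/f_w2.png",cv2.resize(im,None,fx=2.5,fy=2.5))
E
```

```text
t 10.875 stage [[ -9.85 -25.82  16.11]] yawerr -0.0013 grip 0.5003759582323091 F [-3.9 -2.8  7.2]
```

View pics/f_w2.png

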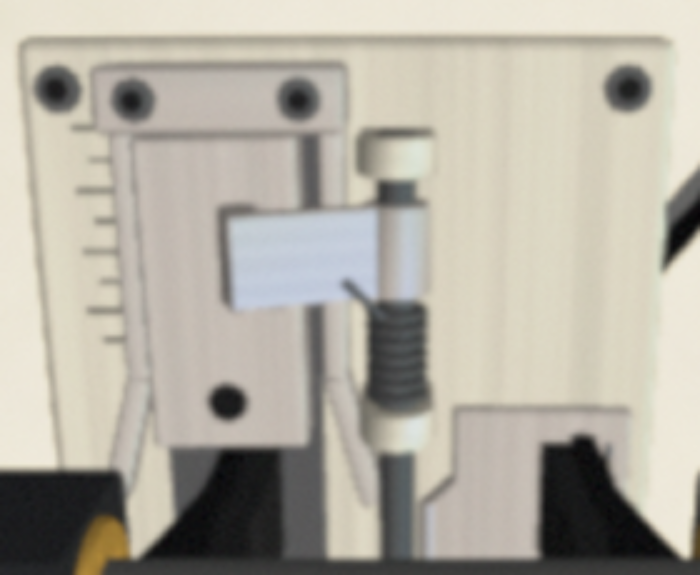

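Emit:
{"name": "drive_tool", "arguments": {
  "series": [
    [50,[0.1,0,0],[0,0,0]],
    [50,[0,0,0],[0,0,0]]
  ]
}}

```text
t: 11.22
position: [0.5508, 0.2225, 0.016]
ee_rot: [[0.777, 0.629, -0.001], [0.629, -0.777, -0.001], [-0.001, 0.001, -1.0]]
ft_force: [-6.1, -4.6, 9.1]
grip_width: 0.498
```

Emit:
{"name": "drive_tool", "arguments": {
  "series": [
    [50,[0.1,0,0],[0,0,0]],
    [50,[0,0,0],[0,0,0]]
  ]
}}

```text
t: 11.48
position: [0.5508, 0.2226, 0.0159]
ee_rot: [[0.777, 0.629, -0.002], [0.629, -0.777, -0.002], [-0.003, 0.0, -1.0]]
ft_force: [-8.3, -6.6, 11.0]
grip_width: 0.5
```

Emit:
{"name": "drive_tool", "arguments": {
  "series": [
    [50,[0.1,0,0],[0,0,0]],
    [50,[0.1,0,0],[0,0,0]],
    [50,[0,0,0],[0,0,0]],
    [50,[0,0,0],[0,0,0]]
  ]
}}

```text
t: 11.98
position: [0.5511, 0.2228, 0.0157]
ee_rot: [[0.778, 0.629, -0.005], [0.629, -0.778, -0.003], [-0.006, -0.001, -1.0]]
ft_force: [-14.5, -9.5, 16.7]
grip_width: 0.499
```

```bash
python3 look.py g wrist side
python3 - <<'E'
import cv2
im=cv2.imread("pics/g_wrist.png")[170:400,60:340]; cv2.imwrite("pics/g_w2.png",cv2.resize(im,None,fx=2.5,fy=2.5))
E
```

```text
t 11.975 stage [[ -8.97 -25.78  15.69]] yawerr -0.0015 grip 0.49945323434815975 F [-14.5  -9.5  16.7]
```

View pics/g_w2.png

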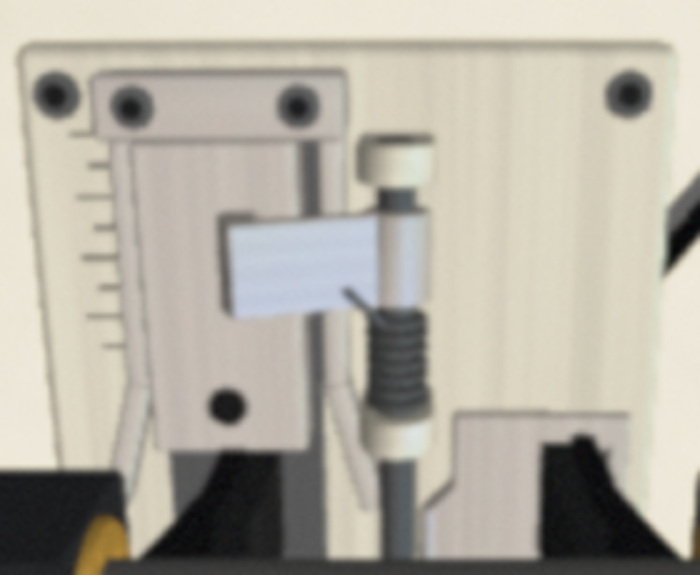

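View pics/g_side.png

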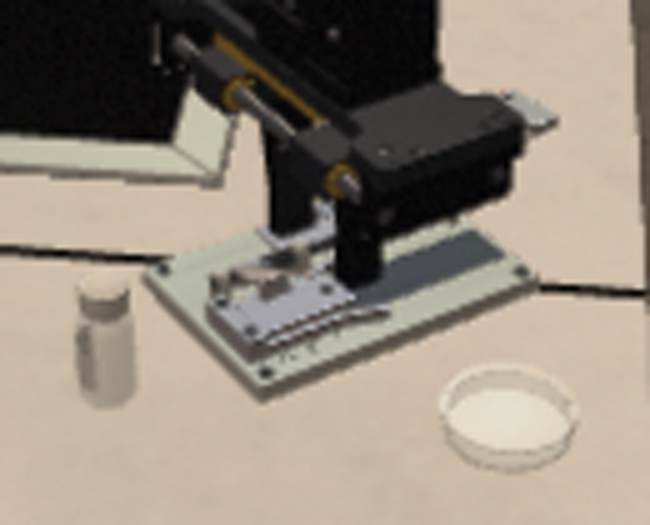

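Emit:
{"name": "drive_tool", "arguments": {
  "series": [
    [50,[-0.3,0,0],[0,0,0]],
    [50,[-0.3,0,0],[0,0,0]],
    [50,[-0.3,0,0],[0,0,0]],
    [50,[0,0,0],[0,0,0]],
    [50,[0,0,0],[0,0,0]]
  ]
}}

```text
t: 12.7
position: [0.5488, 0.2211, 0.0172]
ee_rot: [[0.777, 0.63, 0.005], [0.63, -0.777, 0.002], [0.005, 0.002, -1.0]]
ft_force: [2.5, 2.4, 6.6]
grip_width: 0.502
```

```bash
python3 look.py i wrist
python3 - <<'E'
import cv2
im=cv2.imread("pics/i_wrist.png")[150:400,60:340]; cv2.imwrite("pics/i_w2.png",cv2.resize(im,None,fx=2.3,fy=2.3))
E
```

```text
t 12.7 stage [[-11.84 -25.7   17.24]] yawerr -0.0002 grip 0.501752037011411 F [2.5 2.4 6.6]
```

View pics/i_w2.png

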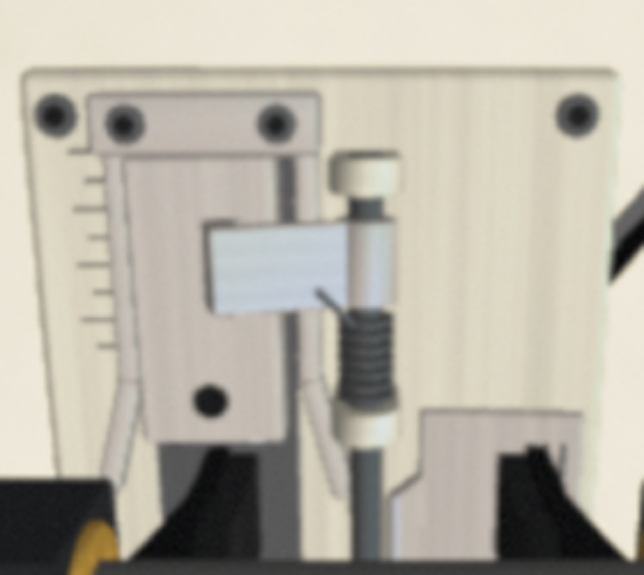

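Emit:
{"name": "drive_tool", "arguments": {
  "series": [
    [50,[0,0,-0.2],[0,0,0]],
    [50,[0,0,-0.2],[0,0,0]],
    [50,[0,0,-0.3],[0,0,0]],
    [50,[0,0,-0.5],[0,0,0]],
    [50,[0,0,-1.5],[0,0,0]],
    [50,[0,0,-3],[0,0,0]],
    [50,[0,0,-3],[0,0,0]],
    [50,[0,0,0],[0,0,0]],
    [50,[0,0,0],[0,0,0]]
  ]
}}

```text
t: 13.88
position: [0.546, 0.2199, 0.1028]
ee_rot: [[0.777, 0.629, -0.0], [0.629, -0.777, 0.0], [-0.0, -0.0, -1.0]]
ft_force: [0.3, 0.9, -0.2]
grip_width: 0.504
```

```bash
python3 look.py j wrist side scene
python3 - <<'E'
import cv2,pickle
im=pickle.load(open("j_wrist.pkl","rb"))["pixels"][90:290,220:420,::-1]; cv2.imwrite("pics/j_w2.png",cv2.resize(im,None,fx=3.5,fy=3.5,interpolation=cv2.INTER_CUBIC)[:600])
E
```

```text
t 13.875 stage [[-14.77 -24.81 102.82]] yawerr -0.0006 grip 0.5035688044572936 F [ 0.3  0.9 -0.2]
```

View pics/j_w2.png

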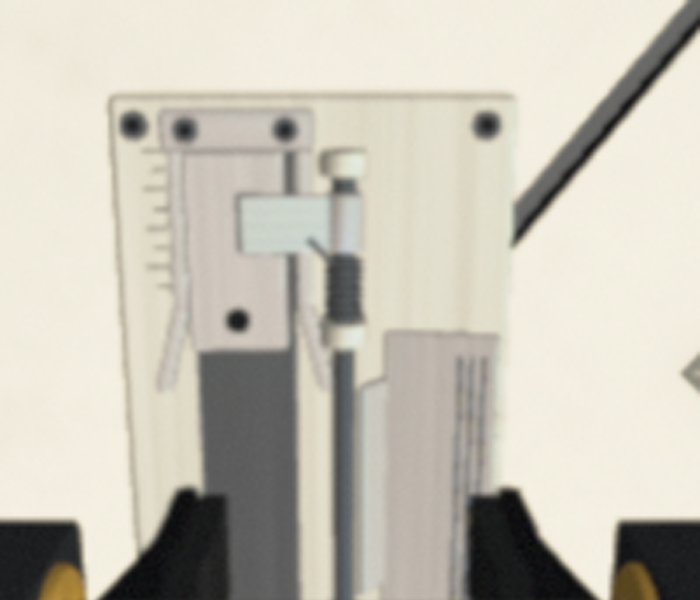

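View pics/j_side.png

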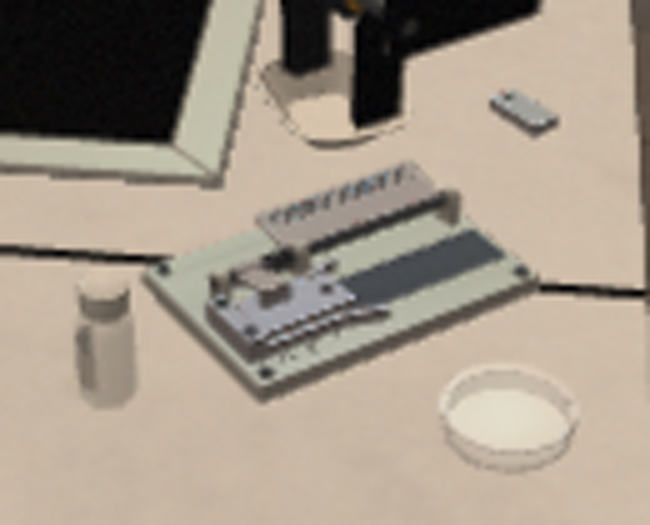

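Run:
```python
from h import *
import pickle
c=cam(pickle.load(open("j_wrist.pkl","rb"))); s=np.array([.5418,.2485,.6815])
a=w2st(s,onplane(c,[(290,190)],.022)); b=w2st(s,onplane(c,[(287.1,133.4)],.0245)); print(a,b,b-a)
from rig import arm; print(arm.sign_off())
```

```text
[[ 1.84101682  0.40299345 22.        ]] [[51.72201397  1.17296514 24.5       ]] [[49.88099715  0.76997169  2.5       ]]
the job is handed in; nothing more can be done
None
```

The coupon is loaded: its front end is home against the end stop and the clip has sprung down onto it. I handed the job in at about 14 s of the 45 s allowed.

**What I did:** I pressed the paddle down with the right fingertip, to about 1 mm above its full-down height, which raised the clip. While it stayed down, the left fingertip pushed the coupon along the channel and under the clip. I stopped when the tool no longer advanced and the push force had risen to about 17 N. I then backed off about 3 mm with the paddle still held and lifted straight up.

**Last checks:**
- **Coupon position:** its rear edge measured at stage x 1.8 mm (2 is home). It lies 49.9 mm from the stop face, against a coupon length of 50 mm.
- **Clip:** the last pictures show the clip finger resting on the coupon.
- **Robot:** it was clear of everything, with the fingertips 10 cm above the bench and no real force on the wrist.
- **Bystanders:** the dish, the vial and the weighing boat look unmoved by eye; I did not measure them.

**Disagreements:**
- The cameras differed by 2–4 mm on where the stage is. I used the wrist view and confirmed the final position by contact with the stop.
- The coupon sits about 1.5 mm to the left in the channel by eye. My measurement of its rear edge put it nearer the centre, at y about 0.4 mm.
- While I backed off, the paddle fingertip rose about 1.5 mm. The clip still looked clear of the coupon in the picture taken then.

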